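# Lock out the belt sander and hold its guard open

## Robot

A 7-joint arm with a two-finger parallel gripper is mounted at the origin on the work surface. World frame = base frame: x ahead of the robot, y to its left, z up, the work surface at z = 0. Lengths are in m, angles in rad, forces in N, time in s.
With the tool pointing down it reaches from about 0.35 to 0.9 m from the base axis. Payload 7.2 kg.
Tool frame: the origin (TCP) lies at the very end of the fingers, on their centre line; the grasp point (between the pads) lies 19 mm behind it (bot.grip_depth is the distance from the TCP to the grasp point, in m); z points along the fingers, y is the direction in which the jaws open and shut (so a half turn about z gives the same grasp; the last joint's range is limited). The gripper opens to 88 mm and grips with 3 to 60 N. Pads are 20 mm wide; open, the fingers measure 115 mm over their backs; the gripper's body (75 mm by 178 mm) begins 61 mm behind the grasp point.
Start: joints at [1.161, 0.411, -0.013, 1.596, 0.006, 1.134, -0.082], TCP at [0.209, -0.589, 0.188] pointing down, gripper open.
Joint ranges: [-2.95, 2.95], [-0.29, 1.99], [-1.47, 1.44], [0.14, 2.54], [-1.03, 4.17], [0.13, 1.85], [-2.86, 2.86]. Speed limits (rad/s): [2.39, 2.39, 3.01, 3.01, 3.14, 3.14, 3.14].

## Interface

Orientations are given as a rotation vector (axis times angle).
In Python, from station import telemetry, vision, workorder, bot gives the robot as it stands.
- The arm moves only by the tool servo_tool, never from a script. Its argument "series" is a list of rows, each an object with "xyz": the shift along the world's x, y, z in m, a list of three; "turn": the turn about the world's z in units of 10 degrees (1.0 is 10 degrees). In form: [{"xyz": [dx, dy, dz], "turn": turn}, ...]. A call has exactly 8 rows; each row shifts and turns the pose as measured when the row begins; what a row does not reach is not made up. A row lasts 1/8 s, in which the tool goes at most 62.5 mm and 10.7 degrees, less where a joint would pass 70% of its speed; a pose out of reach is approached as far as the arm can. A call is refused whole if a number of a shift passes 0.0625 or a number of a turn 1, either way. A call with a gripper value outside its range is refused whole. "hand" is the opening, from -1 (shut) to 1 (fully open), set as the call begins (left out, the last holds). The fingers move at their own pace and stop on an object; "squeeze" is the grip in N (left out, the last holds). Time passes only in rows, so rows that do not move let the fingers close, or fill a call up. It gives the time, the measured TCP pose, the force and the opening at its end, in the units of the state.
- telemetry.observe(): the state, without advancing time (a new reading comes with each control period).
- vision.capture(name): name is "side" or "top" or "wrist"; returns the picture (400x640x3 uint8, red, green, blue); there is no depth.
- vision.get_calibration(name): a dict with "mtx" (3x3 intrinsics, pixels), "T" (4x4, takes a point from camera to world coordinates). Camera axes: x right, y down, z forward; pixel columns grow to the right and rows downward; lengths in m; the calibration is good to about 2 mm. The wrist camera is an equidistant fisheye: a pixel r from the principal point sees the ray r / f radians off the axis. A picture is of the moment at which its call begins: read the wrist's pose just before it. get_calibration takes no time and is no camera call; for the wrist camera it gives the pose at the moment of the call.
- workorder.finish_job(): hands the job in, once; it reports no verdict.
The state is a dict: "time_s": time; "q": joint angles; "joint_velocities": joint speeds; "effort": joint torques, N m; "eef_pos": TCP position; "eef_rot": TCP orientation; "force": force on the tool from outside, world axes, zero at the start; "ft_torque": the same for the moment, N m; "finger_gap": finger opening in m.
Only numpy, scipy, OpenCV 4.12 (cv2) and the standard library are available. Lean on these libraries where they do the work, as an engineer would, in place of code of your own. Each camera call takes 0.05 s, during which the arm holds its last target.

## Task

Before anyone touches the belt, turn the isolator's black collar clockwise until its pointer stands at the long locked mark. Only then lift the sander's hinged guard by its handle and hold it open at 50 degrees from shut; it falls shut if let go, so finish still holding it there. Leave the isolator locked, and leave the glue bottle, the wooden offcut and the try square where they are.

Things in the scene. Friction and masses are not known exactly. Their poses are not given: they have to be found in the camera images.
- collar (a joint): angle (rad) of the lock collar about its upright axis; grows clockwise seen from above. 0: pointer at the small round dot, on the isolator's front (its -x side). 1.20: pointer at the long black tick, the locked mark. Stops at -0.45 and 1.75; starts between -0.25 and 0.5. Light friction (0.06 N m), stays where it is left.
- collar_mid (a point): centre, half-way up, of the lock collar: upright black knurled cylinder 51 mm across, 45 mm tall, its foot 64 mm, this point 86 mm and its top 109 mm above the bench. A small aluminium pointer sticks out 8 mm at its foot (lowest 9 mm), and an aluminium line on its top points the same way: the point's -x axis. z is up.
- isolator: grey isolator box, 90 x 90 mm and 60 mm tall, fixed to the bench left or right of the sander, the lock collar on its top; origin at the centre of its underside, -x is its front. A raised black dot and a long black tick stand on the steel dial round the collar.
- guard (a joint): opening angle (rad) of the sander's guard: 0 shut, grows as its front edge (the side of the robot) rises; 0.873 is 50 degrees; stops at 1.75. The guard (0.35 to 0.6 kg) falls shut by its weight.
- hinge (a point): middle of the guard's hinge line, 165 mm above the bench, at the back (+x side) of the sander and fixed to it. y runs along the hinge, -x from the hinge to the front edge of the shut guard, z is up. The sander: a red bench belt sander, 300 mm long along y, fixed to the bench, its motor behind the hinge.
- bar (a point): middle of the guard's handle: a round black bar 12 mm thick, 110 mm long, along y (the hinge's direction), on two legs at its ends, standing 55 mm above the grey sheet guard (150 mm deep, 200 wide); clear space under it 47 mm. Guard shut: this point is 125 mm in front of (-x) and 55 mm above the hinge line, 220 mm above the bench. Turns with the guard.
- glue: white round glue bottle, 56 mm across, 140 mm tall, loose, standing on the other side of the sander from the isolator; origin at the centre of its foot. Leave it alone.
- offcut: loose wooden offcut 45 x 110 x 28 mm tall, lying on the bench to the left of the sander; origin at the centre of its underside. Leave it alone.
- square: loose try square lying on the bench to the right of the sander: dark wooden stock 100 x 18 x 16 mm tall along x, steel blade 130 mm long to -y; origin under the centre of the stock. Leave it alone.
Not all that is in view belongs to the job. Of the things that look like the isolator, the largest one is meant.

How it is judged:
On the way, in this order (a step that is already met when the one before it is completed fails the run):
1. the collar stands at its locked mark while the guard is still shut (value of joint collar between 1.06 and 1.34 rad and value of joint guard below 0.1 rad), for 0.3 s.
2. the guard is open at 50 degrees (value of joint guard between 0.785 and 0.96 rad), for 0.3 s.
At the end, for the whole second after the job is handed in: The collar is at its locked mark (within 8 degrees) and the robot, still in contact with the guard, holds it still at 50 degrees (within 5 degrees); nothing but the robot props it up, and the glue bottle, offcut and try square are within 20 mm of where they were (all of step 2 and velocity of joint guard between -0.1 and 0.1 rad/s and contact force between any of the fingers, the arm and guard above 0.3 N and value of joint collar between 1.06 and 1.34 rad and contact force between guard and glue below 0.1 N and contact force between guard and offcut below 0.1 N and contact force between guard and square below 0.1 N and distance of each of glue, offcut, square from where it was at the start of the episode below 0.02 m); the arm keeps its last pose, push and grip.
It fails at once if the guard is lifted while the collar is not at its locked mark (value of joint guard above 0.17 rad and (value of joint collar below 1.03 rad or value of joint collar above 1.37 rad)).
It fails at once if a bystander is knocked away (distance of any of glue, offcut, square from where it was at the start of the episode above 0.03 m or angle between glue's own z axis and vertical above 0.35 rad).
It also fails if it takes over 51 s, if anything falls off the work surface, if the arm or the gripper's body presses on something with over 40 N, if the wrist force passes 120 N, or if a joint passes its speed limit or range.

## Working session

There is one attempt and no reset: what is moved stays moved. The work goes in short steps, Python scripts to look and compute and a tool call to move; the robot and the scene stay as the last step left them, time stands still between calls to the robot, and variables do not carry over. Pictures are saved under pics/ and viewed, and the job is handed in when it is done.

Besides the shell and the picture viewer there is one more tool, called after "Emit:" as name(argument=value, ...), one argument or row to a line, values as JSON. servo_tool: Moves the arm, as the interface text tells. Its arguments: {"type":"object","properties":{"series":{"type":"array","items":{"type":"object","properties":{"xyz":{"type":"array","items":{"type":"number"}},"turn":{"type":"number"}}}},"hand":{"type":"number"},"squeeze":{"type":"number"}},"required":["series"]}

```bash
ls; mkdir -p pics; python3 - <<'E'
from station import telemetry, vision, workorder, bot
import cv2, numpy as np
s=telemetry.observe(); print(s)
for n in ["side","top","wrist"]:
    c=vision.get_calibration(n); print(n,np.round(c["mtx"],2).tolist(),np.round(c["T"],4).tolist())
    cv2.imwrite(f"pics/{n}0.png",vision.capture(n)[:,:,::-1])
E
```

```text
pics
{'time_s': 0.0, 'q': array([ 1.16077718,  0.41185235, -0.01270498,  1.5970449 ,  0.00559086,
        1.13427443, -0.08220964]), 'joint_velocities': array([-0.00031528, -0.00036191, -0.00083962, -0.00118518,  0.00071267,
        0.00221443, -0.00018021]), 'effort': array([ 3.48255362e-04, -5.87962317e+01,  6.41908385e-01, -2.91076934e+01,
       -5.37814933e-02,  1.83484663e-02,  1.77623278e-04]), 'eef_pos': array([ 0.209272  , -0.58833713,  0.18703842]), 'eef_rot': array([-3.09434178e+00, -5.34070225e-01,  5.72088828e-04]), 'force': array([-0.49036546, -0.23469411,  0.38080328]), 'ft_torque': array([-0.06082627,  0.01748689, -0.00724356]), 'finger_gap': 0.08804127317517647}
side [[509.67, 0.0, 312.81], [0.0, 509.67, 200.87], [0.0, 0.0, 1.0]] [[-0.8159, -0.3907, 0.4263, -0.0841], [-0.5778, 0.5774, -0.5768, 0.7275], [-0.0208, -0.7169, -0.6968, 1.0796], [0.0, 0.0, 0.0, 1.0]]
top [[380.96, 0.0, 321.37], [0.0, 380.96, 190.28], [0.0, 0.0, 1.0]] [[0.0095, -0.9885, 0.1509, 0.3461], [-0.9999, -0.0113, -0.0106, -0.0499], [0.0122, -0.1507, -0.9885, 1.1551], [0.0, 0.0, 0.0, 1.0]]
wrist [[309.71, 0.0, 321.72], [0.0, 309.71, 193.29], [0.0, 0.0, 1.0]] [[0.3349, -0.9028, -0.2697, 0.2832], [-0.9422, -0.3217, -0.0933, -0.5616], [-0.0025, 0.2854, -0.9584, 0.3819], [0.0, 0.0, 0.0, 1.0]]
```

View pics/side0.png

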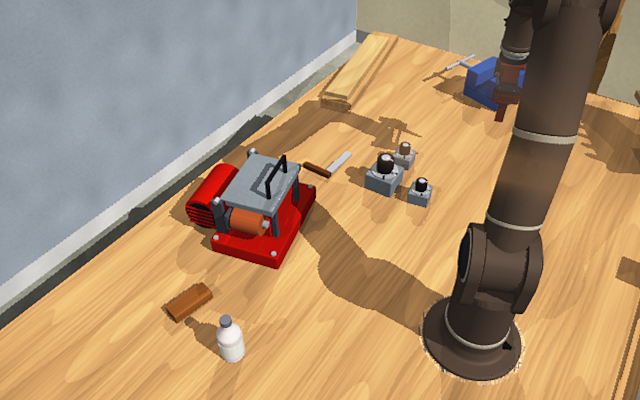

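View pics/top0.png

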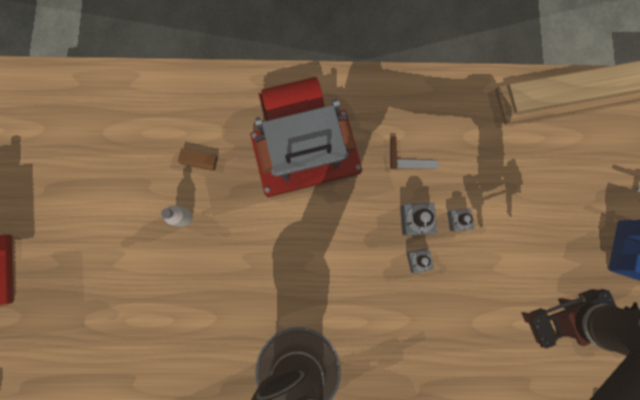

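View pics/wrist0.png

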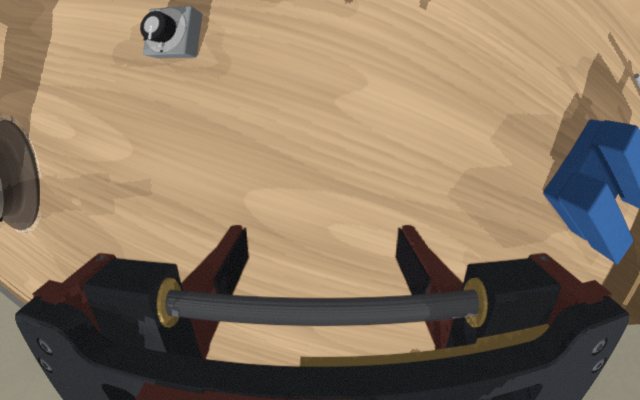

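The top view shows the largest isolator at about (420,218), with two small look-alikes at (461,219) and (421,261). The guard's handle is at (308,152), and the sander is yawed. I'll zoom in next.

```bash
python3 - <<'E'
import cv2, numpy as np
t=cv2.imread("pics/top0.png"); s=cv2.imread("pics/side0.png")
a=cv2.resize(t[70:210,240:480],None,fx=3.3,fy=3.3,interpolation=cv2.INTER_CUBIC); 
cv2.imwrite("pics/tz1.png",a)
a=cv2.resize(t[190:280,390:480],None,fx=6,fy=6,interpolation=cv2.INTER_CUBIC); 
b=cv2.resize(s[140:210,350:440],None,fx=6,fy=6,interpolation=cv2.INTER_CUBIC)
cv2.imwrite("pics/tz2.png",a);cv2.imwrite("pics/sz2.png",b)
cv2.imwrite("pics/sz1.png",cv2.resize(s[140:280,180:360],None,fx=4,fy=4,interpolation=cv2.INTER_CUBIC))
E
```

```text
(no output)
```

View pics/tz1.png

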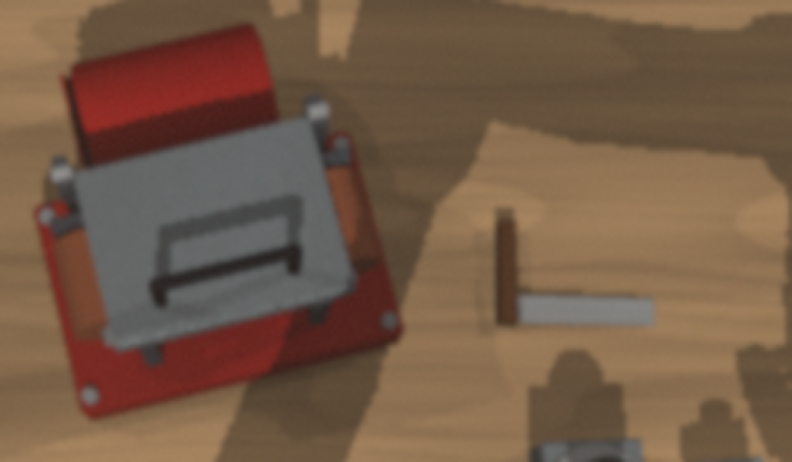

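View pics/tz2.png

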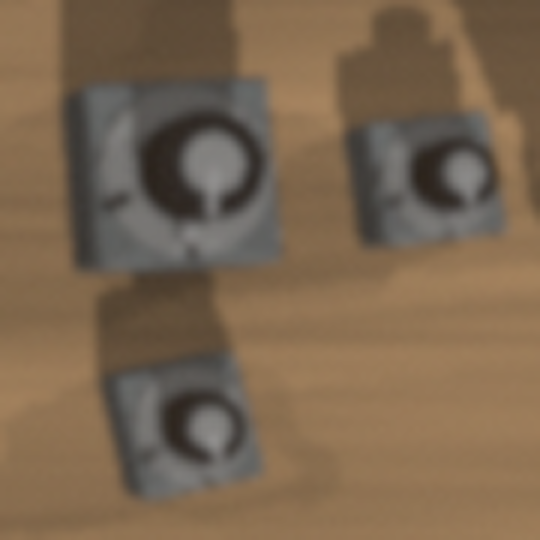

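View pics/sz2.png

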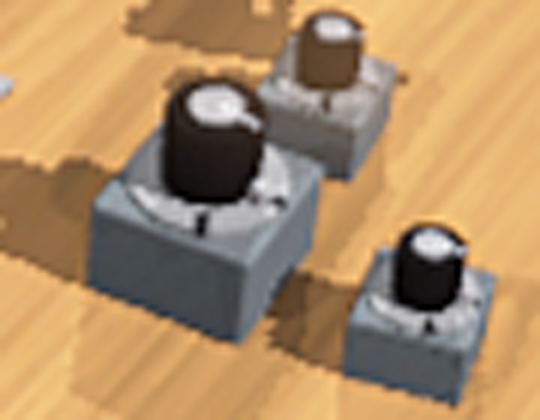

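View pics/sz1.png

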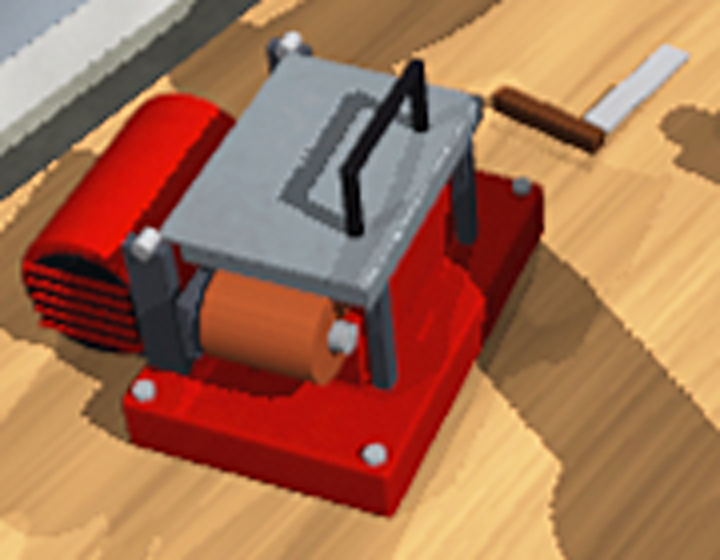

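```bash
cat > h.py <<'E'
import numpy as np, cv2
from station import telemetry, vision, workorder, bot
def ray(n,p,c=None):
    c=c or vision.get_calibration(n); K,T=np.array(c["mtx"]),np.array(c["T"])
    x=(p[0]-K[0,2])/K[0,0]; y=(p[1]-K[1,2])/K[1,1]
    if n=="wrist":
        r=np.hypot(x,y); d=np.array([x/r*np.sin(r),y/r*np.sin(r),np.cos(r)]) if r>1e-9 else np.array([0,0,1.])
    else: d=np.array([x,y,1.]); d/=np.linalg.norm(d)
    return T[:3,3],T[:3,:3]@d
def tri(rays):
    A=np.zeros((3,3));b=np.zeros(3)
    for o,d in rays:
        P=np.eye(3)-np.outer(d,d);A+=P;b+=P@o
    x=np.linalg.solve(A,b); return x,[np.linalg.norm((np.eye(3)-np.outer(d,d))@(x-o)) for o,d in rays]
def atz(n,p,z,c=None):
    o,d=ray(n,p,c); return o+d*(z-o[2])/d[2]
E
python3 - <<'E'
from h import *
np.set_printoptions(precision=4,suppress=True)
for nm,t,s in [("collartop",(425.7,217.2),(386.2,157.2)),("barL",(287,157.3),(267.5,183)),("barR",(329.4,147.6),(284,156.3)),("hL",(258.2,122.1),(217,200)),("hR",(336,103.3),(253,150.5))]:
    print(nm,*tri([ray("top",t),ray("side",s)]))
f=lambda x,y,z:atz("top",(390+x/6,190+y/6),z)
print("ptr",f(211,210,.109),"c",f(214,163,.109),"dot",f(193,250,.064),"tick",f(115,200,.064))
for p in [(75,80),(270,80),(285,255),(90,268)]: print("corner",f(*p,.06))
E
```

```text
collartop [ 0.4342 -0.3484  0.1119] [np.float64(0.0006230820875288976), np.float64(0.0006230820875289637)]
barL [0.5722 0.0276 0.2208] [np.float64(0.0007922767162980158), np.float64(0.000792276716297991)]
barR [ 0.5993 -0.078   0.2229] [np.float64(0.0021883183456578754), np.float64(0.002188318345657829)]
hL [0.6792 0.1107 0.1701] [np.float64(0.00030179914142314165), np.float64(0.0003017991414230839)]
hR [ 0.7347 -0.0982  0.1699] [np.float64(0.0008124419524725322), np.float64(0.0008124419524723289)]
ptr [ 0.4124 -0.3473  0.109 ] c [ 0.434  -0.3494  0.109 ] dot [ 0.3962 -0.3509  0.064 ] tick [ 0.4196 -0.3143  0.064 ]
corner [ 0.4776 -0.2973  0.06  ]
corner [ 0.4786 -0.3919  0.06  ]
corner [ 0.3944 -0.3961  0.06  ]
corner [ 0.3873 -0.3024  0.06  ]
```

Emit:
servo_tool(
  series=[
    {"xyz": [0.028,0.03,0.005],"turn": 0},
    {"xyz": [0.028,0.03,0.005],"turn": 0},
    {"xyz": [0.028,0.03,0.005],"turn": 0},
    {"xyz": [0.028,0.03,0.005],"turn": 0},
    {"xyz": [0.028,0.03,0],"turn": 0},
    {"xyz": [0.028,0.03,0],"turn": 0},
    {"xyz": [0.028,0.03,0],"turn": 0},
    {"xyz": [0.0,0.0,0],"turn": 0},
  ],
  hand=1,
)

```text
time_s: 1.15
eef_pos: [0.4086, -0.3701, 0.2055]
eef_rot: [-3.092, -0.531, 0.004]
force: [-0.8, 0.3, 0.1]
finger_gap: 0.0881
```

```bash
python3 - <<'E'
from h import *
s=telemetry.observe(); print(s["eef_pos"],s["eef_rot"],s["q"])
c=vision.get_calibration("wrist");np.save("c1.npy",c,allow_pickle=True)
cv2.imwrite("pics/w1.png",vision.capture("wrist")[:,:,::-1])
E
```

```text
[ 0.40856467 -0.37010456  0.20545985] [-3.09160497 -0.53073878  0.00356706] [ 0.76524201  0.28080339 -0.14370447  1.74257352  0.04209003  1.12630467
 -0.62197713]
```

View pics/w1.png

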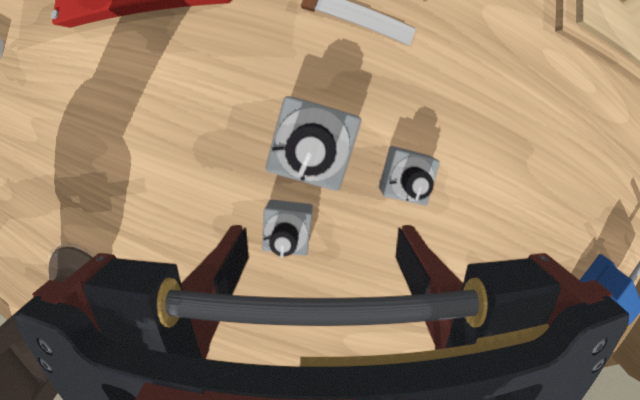

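```bash
python3 - <<'E'
import cv2
t=cv2.imread("pics/w1.png"); cv2.imwrite("pics/w1z.png",cv2.resize(t[85:205,255:375],None,fx=5,fy=5,interpolation=cv2.INTER_CUBIC))
E
```

```text
(no output)
```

View pics/w1z.png

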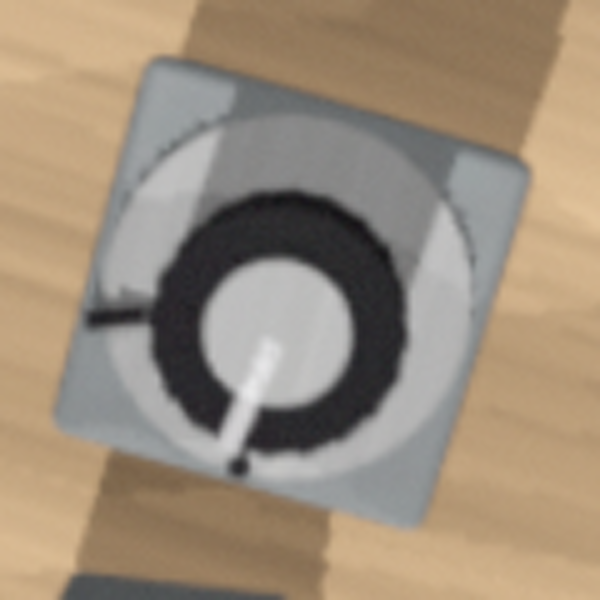

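```bash
python3 - <<'E'
from h import *
np.set_printoptions(precision=4,suppress=True)
c=np.load("c1.npy",allow_pickle=True).item()
g=lambda x,y,z:atz("wrist",(255+x/5,85+y/5),z,c)
C=g(278,333,.109); P1=g(272,345,.109);P=g(228,445,.109); D=g(238,467,.066); T0=g(90,322,.066);T1=g(150,312,.066)
cc=[g(x,y,.060) for x,y in [(155,55),(528,165),(425,525),(57,425)]]
for p in cc: print(p)
m=np.mean(cc,0); print("ctr corners",m)
an=lambda v:np.degrees(np.arctan2(v[1],v[0]))
print("C",C,"line",an(P-P1),an(P-C),"dot",an(D-C),"tick",an(T0-C),an(T1-C),an(T0-T1))
print(an(cc[1]-cc[0]),an(cc[2]-cc[3]),an(cc[0]-cc[3]),an(cc[1]-cc[2]))
print(tri([ray("wrist",(255+278/5,85+333/5),c),ray("top",(425.7,217.2)),ray("side",(386.2,157.2))]))
E
```

```text
[ 0.4774 -0.3027  0.06  ]
[ 0.4817 -0.3874  0.06  ]
[ 0.3971 -0.3944  0.06  ]
[ 0.3914 -0.3075  0.06  ]
ctr corners [ 0.4369 -0.348   0.06  ]
C [ 0.4357 -0.3477  0.109 ] line 175.50086760573797 175.21560233642802 dot -177.11292413376398 tick 114.750552207638 113.18874815987479 118.2005915047925
-87.111077572288 -86.23027085418549 3.2364037999728135 4.713412788593208
(array([ 0.4349, -0.3483,  0.1114]), [np.float64(0.0013615713594469182), np.float64(0.001307216972201948), np.float64(0.00019794067720276028)])
```

Emit:
servo_tool(
  series=[
    {"xyz": [0.014,0.011,0],"turn": 0},
    {"xyz": [0.013,0.011,0],"turn": 0},
    {"xyz": [0,0,-0.025],"turn": 0},
    {"xyz": [0,0,-0.025],"turn": 0},
    {"xyz": [0,0,-0.025],"turn": 0},
    {"xyz": [0,0,-0.025],"turn": 0},
    {"xyz": [0,0,-0.022],"turn": 0},
    {"xyz": [0,0,0],"turn": 0},
  ],
)

```text
time_s: 2.2
eef_pos: [0.4374, -0.3489, 0.0798]
eef_rot: [-3.095, -0.519, 0.003]
force: [0.1, -0.2, 0.9]
finger_gap: 0.0878
```

Emit:
servo_tool(
  series=[
    {"xyz": [-0.002,0.001,0],"turn": 0},
    {"xyz": [0,0,0],"turn": 0},
    {"xyz": [0,0,0],"turn": 0},
    {"xyz": [0,0,0],"turn": 0},
    {"xyz": [0,0,0],"turn": 0},
    {"xyz": [0,0,0],"turn": 0},
    {"xyz": [0,0,0],"turn": 0},
    {"xyz": [0,0,0],"turn": 0},
  ],
  hand=-1,
  squeeze=20,
)

```text
time_s: 3.2
eef_pos: [0.4373, -0.3489, 0.0832]
eef_rot: [-3.098, -0.519, -0.002]
force: [-0.4, -0.7, -1.1]
finger_gap: 0.0113
```

```bash
python3 - <<'E'
from h import *
s=telemetry.observe(); print(s["eef_pos"],s["finger_gap"])
np.save("c2.npy",vision.get_calibration("wrist"),allow_pickle=True)
w=vision.capture("wrist")[:,:,::-1];cv2.imwrite("pics/w2.png",w)
t=vision.capture("side")[:,:,::-1]; cv2.imwrite("pics/s2.png",cv2.resize(t[90:230,320:500],None,fx=4,fy=4,interpolation=cv2.INTER_CUBIC))
t=vision.capture("top")[:,:,::-1]; cv2.imwrite("pics/t2.png",cv2.resize(t[170:290,360:520],None,fx=4,fy=4,interpolation=cv2.INTER_CUBIC))
E
```

```text
[ 0.43726269 -0.34893605  0.08321141] 0.011348114645202653
```

View pics/w2.png

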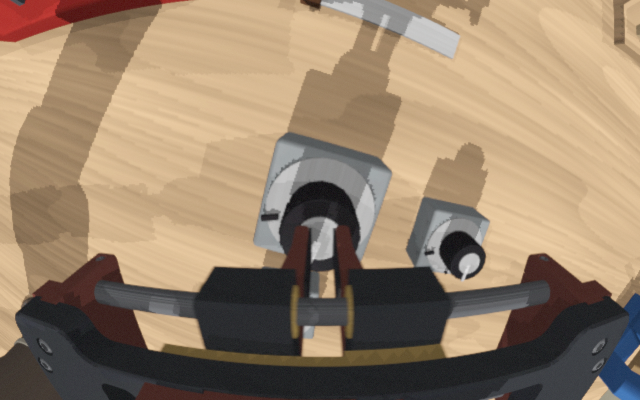

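View pics/s2.png

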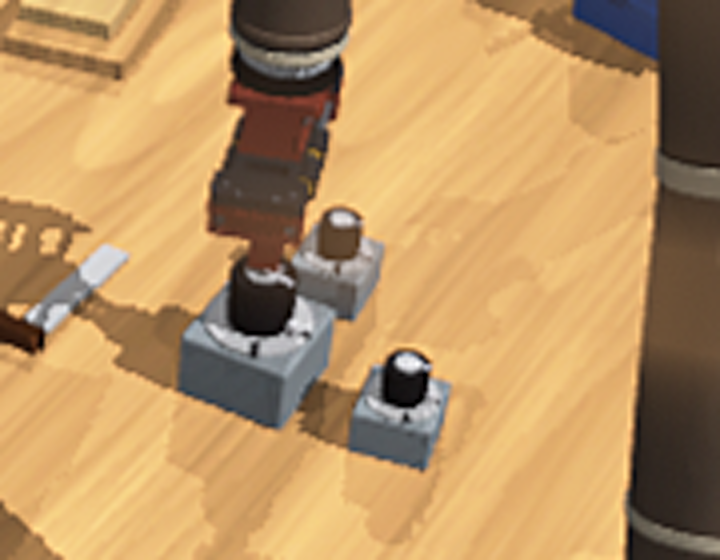

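View pics/t2.png

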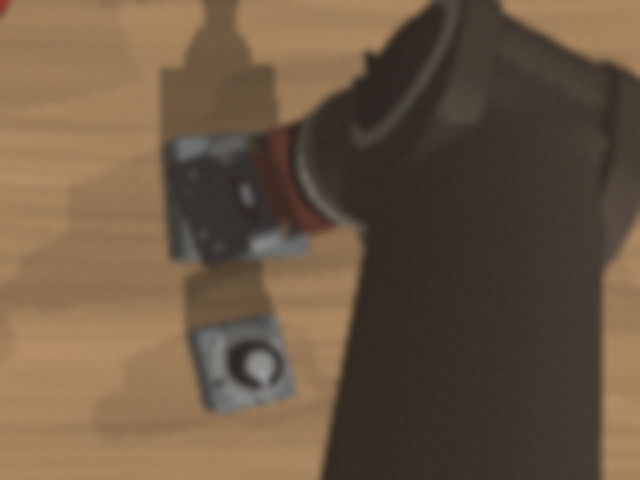

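```bash
cat >> h.py <<'E'
def proj(n,X,c=None):
    c=c or vision.get_calibration(n); K,T=np.array(c["mtx"]),np.array(c["T"])
    p=T[:3,:3].T@(np.asarray(X)-T[:3,3])
    if n=="wrist":
        r=np.hypot(p[0],p[1]); th=np.arctan2(r,p[2]); u=p[:2]/r*th
    else: u=p[:2]/p[2]
    return u*[K[0,0],K[1,1]]+K[:2,2]
E
python3 - <<'E'
from h import *
from scipy.spatial.transform import Rotation as R
s=telemetry.observe(); p=s["eef_pos"]; Rm=R.from_rotvec(s["eef_rot"]).as_matrix(); print(p,Rm)
for d in [0,-.02,-.06,-.1]:
    X=p+Rm[:,2]*d; print(d,X,proj("wrist",X),(proj("side",X)-[320,90])*4,(proj("top",X)-[360,170])*4)
print(proj("wrist",[.4355,-.348,.11]),(proj("side",[.4355,-.348,.11])-[320,90])*4)
print(s["force"],s["finger_gap"])
E
```

```text
[ 0.43729265 -0.34891725  0.08320635] [[ 9.45445833e-01  3.25777099e-01  1.20811273e-03]
 [ 3.25777060e-01 -9.45446589e-01  2.34210620e-04]
 [ 1.21850651e-03  1.72141958e-04 -9.99999243e-01]]
0 [ 0.43729265 -0.34891725  0.08320635] [323.12284706 222.44749777] [259.38673902 296.49732346] [251.49086719 186.96474758]
-0.02 [ 0.43726849 -0.34892194  0.10320633] [323.22415467 234.53952188] [261.49804018 275.97349636] [259.44576537 184.63216334]
-0.06 [ 0.43722017 -0.3489313   0.1432063 ] [323.49145983 267.14669207] [265.83874854 233.7777408 ] [276.2833924  179.69493064]
-0.1 [ 0.43717184 -0.34894067  0.18320627] [323.89112804 318.0284736 ] [270.34441203 189.97846669] [294.48323418 174.35826093]
[320.84203724 241.24681045] [263.68261406 270.40882064]
[ 0.76449306  0.15674843 -0.01927025] 0.0009247960162961214
```

```bash
python3 - <<'E'
from h import *
s=telemetry.observe(); print(s["eef_pos"],s["finger_gap"],s["force"],s["time_s"])
w=vision.capture("wrist")[:,:,::-1]
cv2.imwrite("pics/w3.png",cv2.resize(w[120:300,220:420],None,fx=3.3,fy=3.3,interpolation=cv2.INTER_CUBIC))
t=vision.capture("side")[:,:,::-1]; cv2.imwrite("pics/s3.png",cv2.resize(t[110:190,350:430],None,fx=7,fy=7,interpolation=cv2.INTER_CUBIC))
E
```

```text
[ 0.43729265 -0.34891725  0.08320635] 0.0009247960162961214 [ 0.76449306  0.15674843 -0.01927025] 3.35
```

View pics/w3.png

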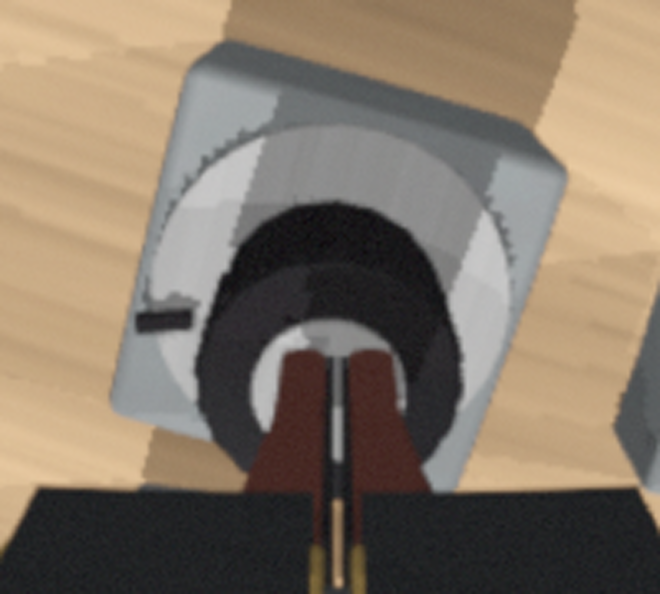

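View pics/s3.png

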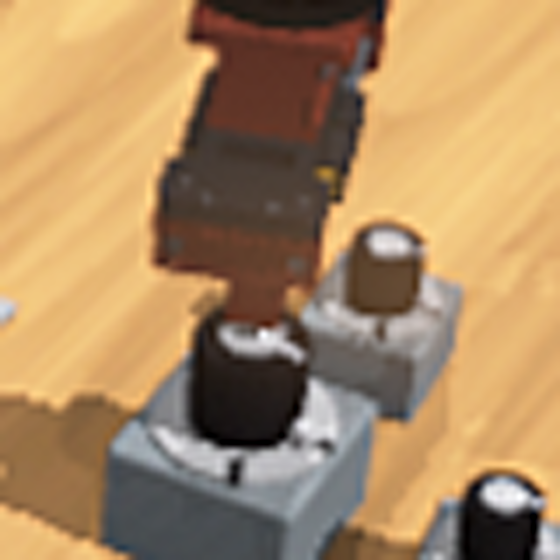

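```bash
python3 - <<'E'
from h import *
from scipy.spatial.transform import Rotation as R
c=np.load("c1.npy",allow_pickle=True).item()
p=np.array([ 0.40856467,-0.37010456,0.20545985]); Rm=R.from_rotvec([-3.09160497,-0.53073878,0.00356706]).as_matrix()
for y in (.044,.0575,-.044):
  for x in (-.01,.01):
    for z in (0,-.015,-.03): print(x,y,z,proj("wrist",p+Rm@[x,y,z],c))
w=cv2.imread("pics/w1.png")
cv2.imwrite("pics/w1t.png",cv2.resize(w[200:380,160:340],None,fx=3.3,fy=3.3,interpolation=cv2.INTER_CUBIC))
E
```

```text
-0.01 0.044 0 [386.0451639  235.33260741]
-0.01 0.044 -0.015 [390.3430453 244.6929551]
-0.01 0.044 -0.03 [395.19417783 255.34630966]
0.01 0.044 0 [388.11674282 208.37329439]
0.01 0.044 -0.015 [392.82531922 216.22083093]
0.01 0.044 -0.03 [398.20207604 225.25056231]
-0.01 0.0575 0 [404.5631258  234.93127063]
-0.01 0.0575 -0.015 [409.992056   244.13655435]
-0.01 0.0575 -0.03 [416.09533992 254.58029727]
0.01 0.0575 0 [407.17766639 208.22047049]
0.01 0.0575 -0.015 [413.11094074 215.95446065]
0.01 0.0575 -0.03 [419.85433313 224.82240176]
-0.01 -0.044 0 [260.06883729 235.35493728]
-0.01 -0.044 -0.015 [255.89305221 244.72719125]
-0.01 -0.044 -0.03 [251.1774154  255.39703022]
0.01 -0.044 0 [258.0648452  208.37647658]
0.01 -0.044 -0.015 [253.49090541 216.23246349]
0.01 -0.044 -0.03 [248.26519814 225.27467585]
```

View pics/w1t.png

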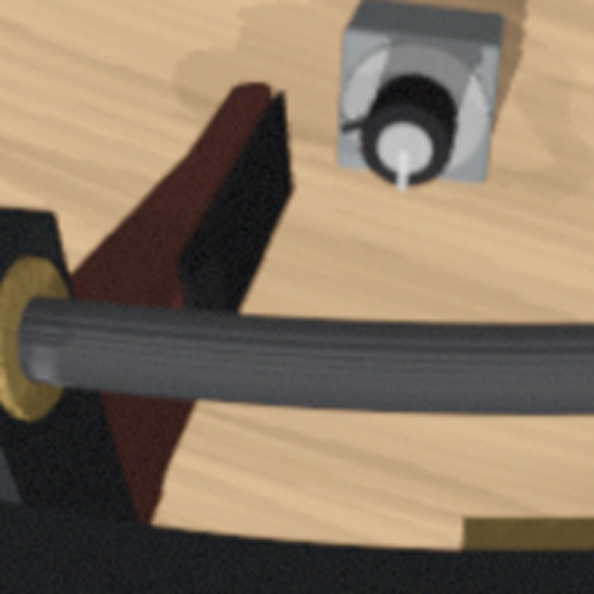

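The fingers closed on nothing (gap 0.9 mm). In w1 the open fingertip corners are at (246,228) and (249,256). That fits fingertips about 30 mm behind the reported TCP, and the side view agrees with tips at z≈0.113. I'll check this against other reports before going on.

```bash
python3 - <<'E'
from h import *
print([a for a in dir(bot) if a[0]!='_'], bot.grip_depth)
from scipy.spatial.transform import Rotation as R
# fit tip plane from both corners, both fingers in w1 and w3
c=np.load("c1.npy",allow_pickle=True).item()
p=np.array([ 0.40856467,-0.37010456,0.20545985]); Rm=R.from_rotvec([-3.09160497,-0.53073878,0.00356706]).as_matrix()
from scipy.optimize import least_squares
obs={(.01,-.044):(245.8,228.2),(-.01,-.044):(248.8,256)}
f=lambda v:np.concatenate([proj("wrist",p+Rm@[x+v[0],y,v[1]],c)-np.array(o) for (x,y),o in obs.items()])
r=least_squares(f,[0,0],x_scale=.01); print(r.x,r.fun)
E
```

```text
['Unreachable', 'grip_depth'] 0.0187
[ 0.00128435 -0.03524026] [ 0.2700357  -1.51096123  0.3792077   1.59144947]
```

Both measurements put the real fingertips about 30 mm behind the reported TCP, and the closed fingers are now resting on the collar top. I'll work with tip z = reported z + 0.029. Next: lift, reopen and go lower.

Emit:
servo_tool(
  series=[
    {"xyz": [0,0,0.02],"turn": 0},
    {"xyz": [-0.002,0.001,0.015],"turn": 0},
    {"xyz": [0,0,0],"turn": 0},
    {"xyz": [0,0,0],"turn": 0},
    {"xyz": [0,0,0],"turn": 0},
    {"xyz": [0,0,0],"turn": 0},
    {"xyz": [0,0,0],"turn": 0},
    {"xyz": [0,0,0],"turn": 0},
  ],
  hand=1,
)

```text
time_s: 4.45
eef_pos: [0.434, -0.347, 0.1172]
eef_rot: [-3.096, -0.519, 0.002]
force: [-0.3, -0.2, -0.3]
finger_gap: 0.0771
```

Emit:
servo_tool(
  series=[
    {"xyz": [0.001,-0.001,0],"turn": 0},
    {"xyz": [0,0,0],"turn": 0},
    {"xyz": [0,0,-0.02],"turn": 0},
    {"xyz": [0,0,-0.02],"turn": 0},
    {"xyz": [0,0,-0.015],"turn": 0},
    {"xyz": [0,0,-0.01],"turn": 0},
    {"xyz": [0,0,0],"turn": 0},
    {"xyz": [0,0,0],"turn": 0},
  ],
)

```text
time_s: 5.45
eef_pos: [0.4361, -0.3488, 0.0511]
eef_rot: [-3.098, -0.519, -0.001]
force: [0.3, -0.3, -0.4]
finger_gap: 0.0878
```

```bash
python3 - <<'E'
from h import *
s=telemetry.observe(); print(s["eef_pos"],s["finger_gap"],s["force"],s["time_s"])
w=vision.capture("wrist")[:,:,::-1]
cv2.imwrite("pics/w4.png",cv2.resize(w[120:320,200:440],None,fx=3.3,fy=3,interpolation=cv2.INTER_CUBIC))
t=vision.capture("side")[:,:,::-1]; cv2.imwrite("pics/s4.png",cv2.resize(t[110:190,350:430],None,fx=7,fy=7,interpolation=cv2.INTER_CUBIC))
E
```

```text
[ 0.43610386 -0.34883678  0.05112051] 0.08784140515665946 [ 0.25204932 -0.28126369 -0.39738676] 5.45
```

View pics/w4.png

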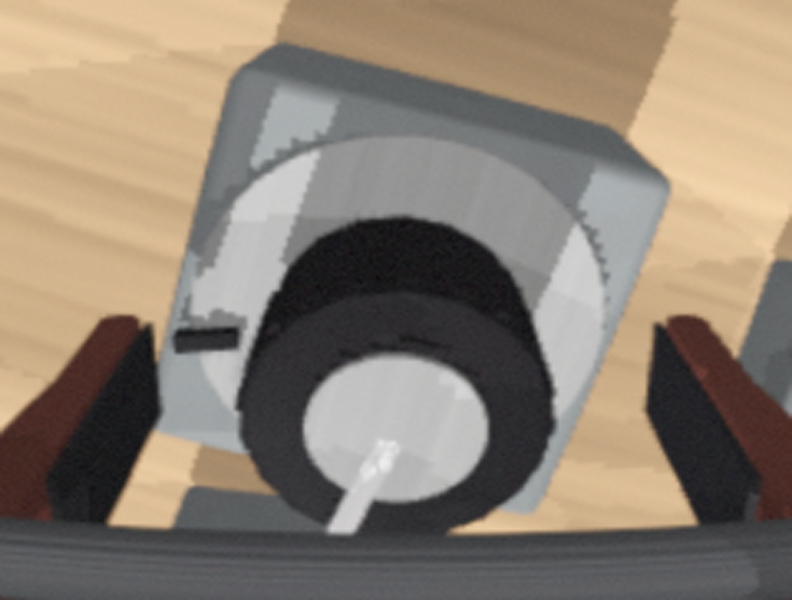

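View pics/s4.png

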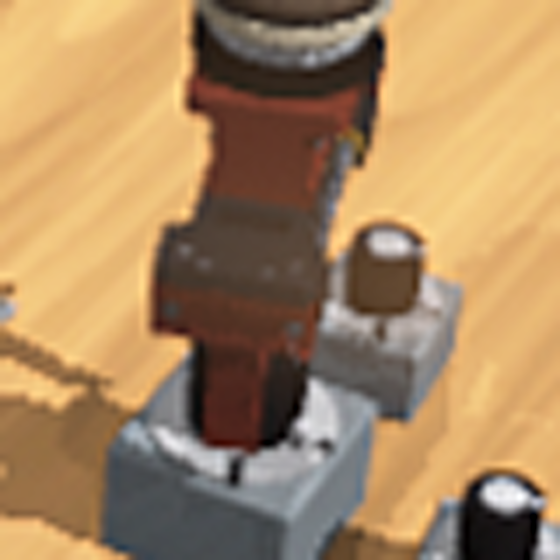

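The fingers now straddle the collar with their tips near its foot. Closing.

Emit:
servo_tool(
  series=[
    {"xyz": [0,0,0],"turn": 0},
    {"xyz": [0,0,0],"turn": 0},
    {"xyz": [0,0,0],"turn": 0},
    {"xyz": [0,0,0],"turn": 0},
    {"xyz": [0,0,0],"turn": 0},
    {"xyz": [0,0,0],"turn": 0},
    {"xyz": [0,0,0],"turn": 0},
    {"xyz": [0,0,0],"turn": 0},
  ],
  hand=-1,
  squeeze=20,
)

```text
time_s: 6.55
eef_pos: [0.4361, -0.3477, 0.0522]
eef_rot: [-3.097, -0.519, -0.001]
force: [-1.1, 2.2, 1.6]
finger_gap: 0.0496
```

Emit:
servo_tool(
  series=[
    {"xyz": [0,0,0],"turn": -0.75},
    {"xyz": [0,0,0],"turn": -0.75},
    {"xyz": [0,0,0],"turn": -0.75},
    {"xyz": [0,0,0],"turn": -0.75},
    {"xyz": [0,0,0],"turn": -0.75},
    {"xyz": [0,0,0],"turn": -0.75},
    {"xyz": [0,0,0],"turn": -0.75},
    {"xyz": [0,0,0],"turn": 0},
  ],
)

```text
time_s: 7.55
eef_pos: [0.4362, -0.3474, 0.0522]
eef_rot: [-2.995, 0.944, -0.002]
force: [-0.3, 1.3, 1.6]
finger_gap: 0.0494
```

```bash
python3 - <<'E'
from h import *
from scipy.spatial.transform import Rotation as R
s=telemetry.observe(); print(s["eef_pos"],s["finger_gap"],s["force"],s["time_s"],s["q"])
y=R.from_rotvec(s["eef_rot"]).as_matrix()[:,1]; y0=R.from_rotvec([-3.097,-.519,-.001]).as_matrix()[:,1]
print(np.degrees([np.arctan2(y[1],y[0]),np.arctan2(y0[1],y0[0])]))
np.save("c5.npy",vision.get_calibration("wrist"),allow_pickle=True)
w=vision.capture("wrist")[:,:,::-1]
cv2.imwrite("pics/w5r.png",w)
cv2.imwrite("pics/w5.png",cv2.resize(w[120:320,200:440],None,fx=3.3,fy=3,interpolation=cv2.INTER_CUBIC))
E
```

```text
[ 0.43615805 -0.34743891  0.0522116 ] 0.04935212732238155 [-0.30619434  1.31099003  1.60145645] 7.55 [ 0.52467499  0.45178647  0.0805551   1.90204242 -0.05145923  0.78861742
 -1.54793151]
[-124.98247556  -70.97333687]
```

View pics/w5.png

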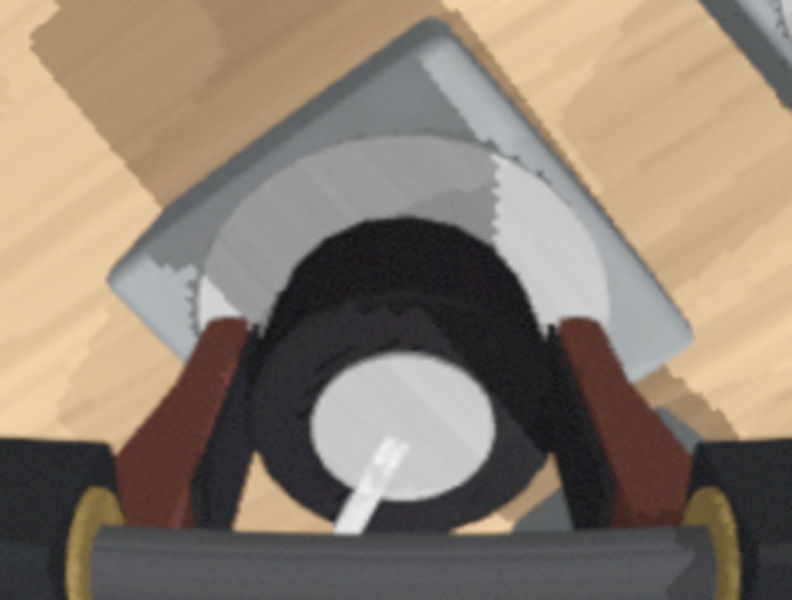

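It turned 54° without slipping: the pointer line looks the same in the gripper's view. About 6.6° remain.

Emit:
servo_tool(
  series=[
    {"xyz": [0,0,0],"turn": -0.33},
    {"xyz": [0,0,0],"turn": -0.33},
    {"xyz": [0,0,0],"turn": 0},
    {"xyz": [0,0,0],"turn": 0},
    {"xyz": [0,0,0],"turn": 0},
    {"xyz": [0,0,0],"turn": 0},
    {"xyz": [0,0,0],"turn": 0},
    {"xyz": [0,0,0],"turn": 0},
  ],
)

```text
time_s: 8.6
eef_pos: [0.4362, -0.3474, 0.0522]
eef_rot: [-2.943, 1.095, -0.002]
force: [-0.0, 1.8, 1.5]
finger_gap: 0.0494
```

Emit:
servo_tool(
  series=[
    {"xyz": [0,0,0],"turn": 0},
    {"xyz": [0,0,0],"turn": 0},
    {"xyz": [0,0,0],"turn": 0},
    {"xyz": [0,0,0],"turn": 0},
    {"xyz": [0,0,0],"turn": 0},
    {"xyz": [0,0,0],"turn": 0},
    {"xyz": [0,0,0.04],"turn": 0},
    {"xyz": [0,0,0.06],"turn": 0},
  ],
  hand=1,
)

```text
time_s: 9.6
eef_pos: [0.4336, -0.3465, 0.1499]
eef_rot: [-2.943, 1.095, 0.01]
force: [1.0, -1.0, -0.3]
finger_gap: 0.088
```

```bash
python3 - <<'E'
from h import *
from scipy.spatial.transform import Rotation as R
s=telemetry.observe(); print(s["eef_pos"],s["finger_gap"],s["force"],s["time_s"],s["q"])
y=R.from_rotvec(s["eef_rot"]).as_matrix()[:,1]
print(np.degrees([np.arctan2(y[1],y[0])]))
np.save("c6.npy",vision.get_calibration("wrist"),allow_pickle=True)
w=vision.capture("wrist")[:,:,::-1]
cv2.imwrite("pics/w6r.png",w)
cv2.imwrite("pics/w6.png",cv2.resize(w[80:260,240:420],None,fx=3.3,fy=3.3,interpolation=cv2.INTER_CUBIC))
E
```

```text
[ 0.43361069 -0.34651621  0.14985733] 0.08797299362973464 [ 0.99327629 -1.03511442 -0.29168982] 9.6 [ 0.49090112  0.33239206  0.12180835  1.81435996 -0.04725932  1.00432778
 -1.6513384 ]
[-130.8109078]
```

View pics/w6.png

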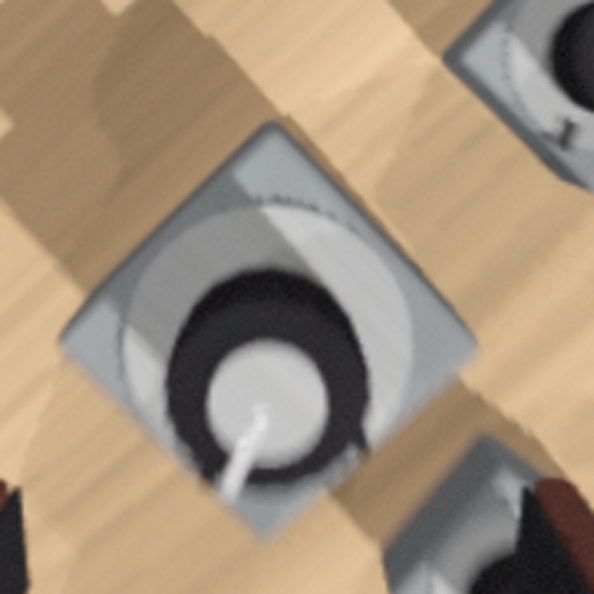

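```bash
python3 - <<'E'
from h import *
c=np.load("c6.npy",allow_pickle=True).item()
g=lambda x,y,z:atz("wrist",(240+x/3.3,80+y/3.3),z,c)
an=lambda v:np.degrees(np.arctan2(v[1],v[0]))
C=g(268,402,.109);P1=g(262,412,.109);P=g(228,497,.109)
print(C,an(P-P1),an(P-C))
cc=[g(*p,.06) for p in [(275,120),(478,348),(265,540),(60,338)]]
for i in range(4): print(an(cc[(i+1)%4]-cc[i]))
t=vision.capture("top")[:,:,::-1];cv2.imwrite("pics/t6.png",cv2.resize(t[70:250,240:480],None,fx=3.3,fy=3.3,interpolation=cv2.INTER_CUBIC))
t=vision.capture("side")[:,:,::-1];cv2.imwrite("pics/s6.png",cv2.resize(t[130:210,350:440],None,fx=7,fy=7,interpolation=cv2.INTER_CUBIC))
E
```

```text
[ 0.43440355 -0.34580817  0.109     ] 118.37098746509862 117.41201828537895
-178.46174116909037
93.79760459480407
1.9396727111282355
-86.0407557755406
```

View pics/s6.png

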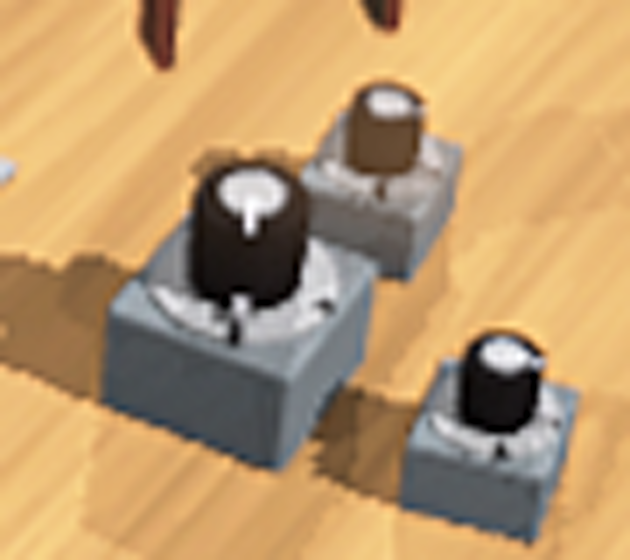

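```bash
python3 - <<'E'
from h import *
an=lambda v:np.degrees(np.arctan2(v[1],v[0]))
for C in [(.4355,-.348,0),(.4345,-.348,0)]:
  for nm,p,z in [("ptr tip",(241,303),.070),("tick",(235,330),.066),("dot",(324,306),.066)]:
    X=atz("side",(350+p[0]/7,130+p[1]/7),z); print(nm,X,an(X-np.array(C)),np.linalg.norm((X-C)[:2]))
for p,z in [((255,192),.109),((249,230),.109)]: print(atz("side",(350+p[0]/7,130+p[1]/7),z))
A,B=[atz("side",(350+p[0]/7,130+p[1]/7),.109) for p in [(252,205),(249,232)]]; print(an(B-A))
E
```

```text
ptr tip [ 0.4242123  -0.32536958  0.07      ] 116.50931099962625 0.025289284794663497
tick [ 0.4196876 -0.3128646  0.066    ] 114.22973556943231 0.03852957423924311
dot [ 0.39582566 -0.34764491  0.066     ] 179.48720274374244 0.03967592562051215
ptr tip [ 0.4242123  -0.32536958  0.07      ] 114.44636491939305 0.02485905313477164
tick [ 0.4196876 -0.3128646  0.066    ] 112.85933683553047 0.03813008389028641
dot [ 0.39582566 -0.34764491  0.066     ] 179.47394411161338 0.03867596670703102
[ 0.43518462 -0.35065995  0.109     ]
[ 0.42488953 -0.32728574  0.109     ]
115.44206137034585
```

The collar is locked, with the pointer within about 2° of the tick. Turning on the same way would run joint 7 into its limit, so I'll go to the handle turning +145° instead.

Emit:
servo_tool(
  series=[
    {"xyz": [0,0,0.05],"turn": 0.9},
    {"xyz": [0,0.0,0.05],"turn": 0.9},
    {"xyz": [0.01,0.02,0.01],"turn": 0.9},
    {"xyz": [0.01,0.025,0],"turn": 0.9},
    {"xyz": [0.01,0.025,0],"turn": 0.9},
    {"xyz": [0.01,0.025,0],"turn": 0.9},
    {"xyz": [0.01,0.025,0],"turn": 0.9},
    {"xyz": [0.01,0.025,0],"turn": 0.9},
  ],
)

```text
time_s: 10.75
eef_pos: [0.493, -0.199, 0.2562]
eef_rot: [-3.008, -0.898, 0.015]
force: [-0.3, 0.6, 0.4]
finger_gap: 0.0877
```

```bash
python3 - <<'E'
from h import *
from scipy.spatial.transform import Rotation as R
s=telemetry.observe(); y=R.from_rotvec(s["eef_rot"]).as_matrix()[:,1]
print(s["eef_pos"],s["q"],s["time_s"],np.degrees(np.arctan2(y[1],y[0])))
E
```

```text
[ 0.49300651 -0.19895044  0.25620891] [ 0.41521776  0.21159831 -0.14941706  1.71134319  0.03647318  1.23027239
 -0.7338955 ] 10.75 -56.75235410450478
```

Emit:
servo_tool(
  series=[
    {"xyz": [0.012,0.022,0.005],"turn": 0.9},
    {"xyz": [0.012,0.022,0.005],"turn": 0.9},
    {"xyz": [0.012,0.022,0],"turn": 0.9},
    {"xyz": [0.012,0.022,0],"turn": 0.9},
    {"xyz": [0.012,0.022,0],"turn": 0.9},
    {"xyz": [0.012,0.022,0],"turn": 0.9},
    {"xyz": [0.011,0.02,0],"turn": 0.9},
    {"xyz": [0.005,0.01,0],"turn": 0.5},
  ],
)

```text
time_s: 11.75
eef_pos: [0.5794, -0.0284, 0.2538]
eef_rot: [-1.933, -2.467, 0.033]
force: [-0.4, -0.8, 0.2]
finger_gap: 0.0875
```

```bash
python3 - <<'E'
from h import *
from scipy.spatial.transform import Rotation as R
s=telemetry.observe(); y=R.from_rotvec(s["eef_rot"]).as_matrix()[:,1]
print(s["eef_pos"],s["q"],s["time_s"],np.degrees(np.arctan2(y[1],y[0])))
np.save("c7.npy",vision.get_calibration("wrist"),allow_pickle=True)
w=vision.capture("wrist")[:,:,::-1];cv2.imwrite("pics/w7.png",w)
E
```

```text
[ 0.57937401 -0.02838546  0.2537901 ] [ 0.27344082  0.33156082 -0.41464845  1.57938201  0.14711935  1.28015896
  0.07562397] 11.75 13.847435123943388
```

View pics/w7.png

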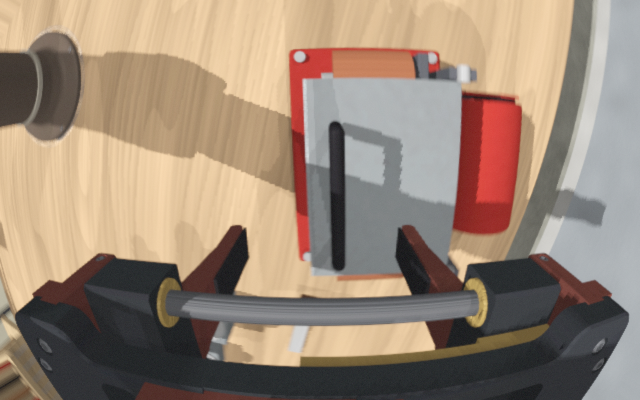

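The wrist view shows the handle at (337,127)–(339,265), between the fingers and parallel to the pads.

```bash
python3 - <<'E'
from h import *
c=np.load("c7.npy",allow_pickle=True).item()
A,B=atz("wrist",(336.5,127),.22,c),atz("wrist",(338.5,264),.22,c); print(A,B,(A+B)/2,np.linalg.norm(A-B),np.degrees(np.arctan2(*(A-B)[:2])))
x,e=tri([ray("top",(287,157.3)),ray("side",(267.5,183)),ray("wrist",(336.5,129),c)]);print(x,e)
x,e=tri([ray("top",(329.4,147.6)),ray("side",(284,156.3)),ray("wrist",(338.5,262),c)]);print(x,e)
E
```

```text
[0.57448149 0.03427946 0.22      ] [ 0.60473406 -0.074745    0.22      ] [ 0.58960778 -0.02023277  0.22      ] 0.11314393267463903 -15.50849711844101
[0.57303504 0.02946005 0.22054786] [np.float64(0.002633149168864076), np.float64(0.0014765940539751582), np.float64(0.003858264950632971)]
[ 0.60211222 -0.07751743  0.21881971] [np.float64(0.0039457718205194335), np.float64(0.0028722367050212525), np.float64(0.004378196051978788)]
```

Emit:
servo_tool(
  series=[
    {"xyz": [0.008,0.005,0],"turn": 0.1},
    {"xyz": [0,0,0],"turn": 0},
    {"xyz": [0,0,-0.02],"turn": 0},
    {"xyz": [0,0,-0.02],"turn": 0},
    {"xyz": [0,0,-0.02],"turn": 0},
    {"xyz": [0,0,-0.018],"turn": 0},
    {"xyz": [0,0,0],"turn": 0},
    {"xyz": [0,0,0],"turn": 0},
  ],
)

```text
time_s: 12.8
eef_pos: [0.5869, -0.0264, 0.1715]
eef_rot: [-1.921, -2.474, 0.036]
force: [-0.1, -0.0, 0.5]
finger_gap: 0.0875
```

```bash
python3 - <<'E'
from h import *
s=telemetry.observe(); print(s["eef_pos"],s["force"],s["time_s"])
w=vision.capture("wrist")[:,:,::-1];cv2.imwrite("pics/w8.png",w)
t=vision.capture("side")[:,:,::-1];cv2.imwrite("pics/s8.png",cv2.resize(t[60:280,180:400],None,fx=2.7,fy=2.7,interpolation=cv2.INTER_CUBIC))
E
```

```text
[ 0.58689882 -0.02644809  0.17153037] [-0.1346225  -0.01037752  0.46226623] 12.8
```

View pics/w8.png

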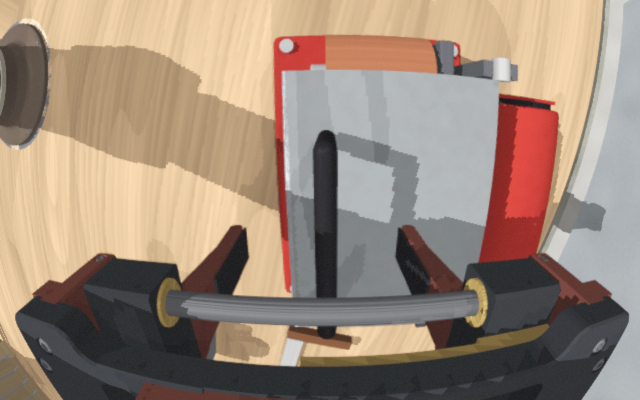

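View pics/s8.png

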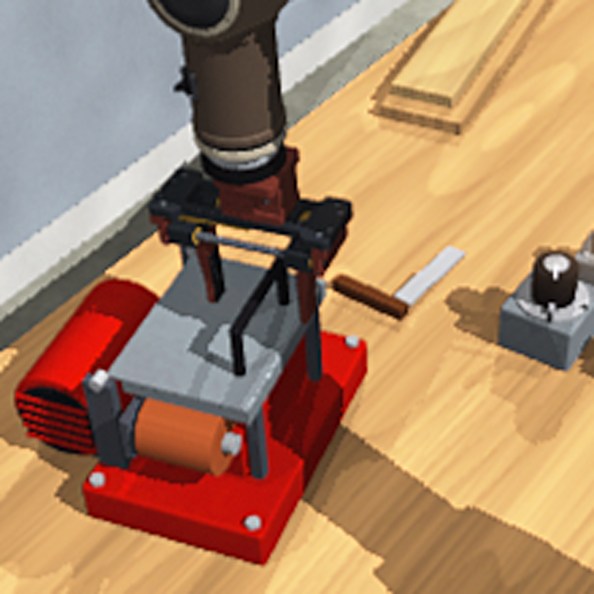

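Emit:
servo_tool(
  series=[
    {"xyz": [0,0,0],"turn": 0},
    {"xyz": [0,0,0],"turn": 0},
    {"xyz": [0,0,0],"turn": 0},
    {"xyz": [0,0,0],"turn": 0},
    {"xyz": [0,0,0],"turn": 0},
    {"xyz": [0,0,0],"turn": 0},
    {"xyz": [0,0,0],"turn": 0},
    {"xyz": [0,0,0],"turn": 0},
  ],
  hand=-1,
  squeeze=20,
)

```text
time_s: 13.9
eef_pos: [0.5893, -0.0258, 0.1732]
eef_rot: [-1.924, -2.477, 0.03]
force: [11.5, 0.4, -7.1]
finger_gap: 0.0115
```

Emit:
servo_tool(
  series=[
    {"xyz": [0,0,0],"turn": 0},
    {"xyz": [0,0,0],"turn": 0},
    {"xyz": [0,0,0],"turn": 0},
    {"xyz": [0,0,0],"turn": 0},
    {"xyz": [0,0,0],"turn": 0},
    {"xyz": [0,0,0],"turn": 0},
    {"xyz": [0,0,0],"turn": 0},
    {"xyz": [0,0,0],"turn": 0},
  ],
)

```text
time_s: 14.9
eef_pos: [0.5893, -0.0258, 0.1731]
eef_rot: [-1.923, -2.478, 0.03]
force: [1.8, 0.0, -1.4]
finger_gap: 0.0113
```

```bash
python3 - <<'E'
import numpy as np
a0=np.arctan2(55,125);R=.13657
th=np.radians(np.arange(0,51,3.125))
h=R*(np.cos(a0)-np.cos(a0+th));z=R*(np.sin(a0+th)-np.sin(a0))
for i in range(16): 
    d=h[i+1]-h[i];print(i,np.round([d*.966,d*.259,z[i+1]-z[i]],4), np.round([h[i+1]*.966,h[i+1]*.259,z[i+1]],4))
E
```

```text
0 [0.0031 0.0008 0.0067] [0.0031 0.0008 0.0067]
1 [0.0034 0.0009 0.0065] [0.0065 0.0017 0.0133]
2 [0.0038 0.001  0.0063] [0.0103 0.0028 0.0196]
3 [0.0041 0.0011 0.0061] [0.0144 0.0039 0.0258]
4 [0.0044 0.0012 0.0059] [0.0188 0.005  0.0316]
5 [0.0047 0.0013 0.0056] [0.0235 0.0063 0.0373]
6 [0.005  0.0013 0.0054] [0.0285 0.0076 0.0426]
7 [0.0053 0.0014 0.0051] [0.0338 0.0091 0.0477]
8 [0.0055 0.0015 0.0048] [0.0393 0.0105 0.0524]
9 [0.0058 0.0015 0.0044] [0.0451 0.0121 0.0569]
10 [0.006  0.0016 0.0041] [0.0511 0.0137 0.061 ]
11 [0.0062 0.0017 0.0038] [0.0573 0.0154 0.0647]
12 [0.0064 0.0017 0.0034] [0.0637 0.0171 0.0681]
13 [0.0066 0.0018 0.003 ] [0.0703 0.0188 0.0712]
14 [0.0067 0.0018 0.0027] [0.077  0.0206 0.0738]
15 [0.0068 0.0018 0.0023] [0.0838 0.0225 0.0761]
```

Emit:
servo_tool(
  series=[
    {"xyz": [0.003,0.001,0.007],"turn": 0},
    {"xyz": [0.0035,0.001,0.0065],"turn": 0},
    {"xyz": [0.004,0.001,0.0065],"turn": 0},
    {"xyz": [0.004,0.001,0.006],"turn": 0},
    {"xyz": [0.0045,0.001,0.006],"turn": 0},
    {"xyz": [0.0045,0.001,0.0055],"turn": 0},
    {"xyz": [0.005,0.0015,0.0055],"turn": 0},
    {"xyz": [0,0,0],"turn": 0},
  ],
)

```text
time_s: 15.9
eef_pos: [0.6167, -0.0183, 0.217]
eef_rot: [-1.92, -2.473, 0.038]
force: [-1.9, -0.3, -4.3]
finger_gap: 0.0115
```

On the arc at about 22°. Continuing.

Emit:
servo_tool(
  series=[
    {"xyz": [0.0055,0.0015,0.005],"turn": 0},
    {"xyz": [0.0055,0.0015,0.005],"turn": 0},
    {"xyz": [0.006,0.0015,0.0045],"turn": 0},
    {"xyz": [0.006,0.0015,0.004],"turn": 0},
    {"xyz": [0.006,0.0015,0.004],"turn": 0},
    {"xyz": [0.0065,0.0015,0.0035],"turn": 0},
    {"xyz": [0.0065,0.002,0.003],"turn": 0},
    {"xyz": [0,0,0],"turn": 0},
  ],
)

```text
time_s: 16.9
eef_pos: [0.6612, -0.0064, 0.2495]
eef_rot: [-1.92, -2.473, 0.039]
force: [-3.9, -0.7, -0.5]
finger_gap: 0.0113
```

```bash
python3 - <<'E'
from h import *
s=telemetry.observe(); d=s["eef_pos"]-[.5893,-.0258,.1732]; h=d[0]*.966+d[1]*.259
print(s["eef_pos"],s["force"],s["time_s"],d,s["q"])
R=.13657;a0=np.arctan2(55,125); print(np.degrees(np.arctan2(R*np.sin(a0)+d[2],R*np.cos(a0)-h)-a0),np.hypot(R*np.sin(a0)+d[2],R*np.cos(a0)-h))
w=vision.capture("wrist")[:,:,::-1];cv2.imwrite("pics/w9.png",w)
t=vision.capture("side")[:,:,::-1];cv2.imwrite("pics/s9.png",cv2.resize(t[60:280,180:440],None,fx=2.7,fy=2.7,interpolation=cv2.INTER_CUBIC))
E
```

```text
[ 0.66116505 -0.0064384   0.24951085] [-3.91383673 -0.71775431 -0.51751799] 16.9 [0.07186505 0.0193616  0.07631085] [ 0.18913543  0.48349762 -0.39750245  1.36915308  0.19456912  1.35149607
  0.0360803 ]
45.18892472168332 0.140713251284673
```

View pics/s9.png

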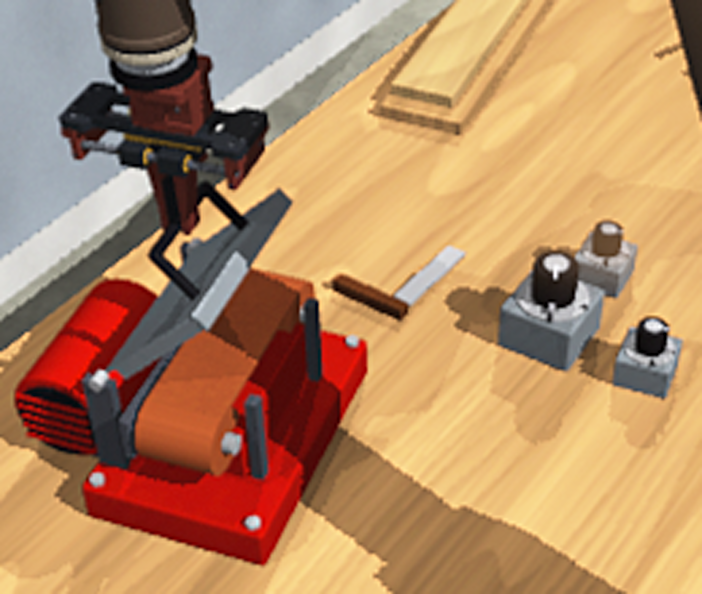

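View pics/w9.png

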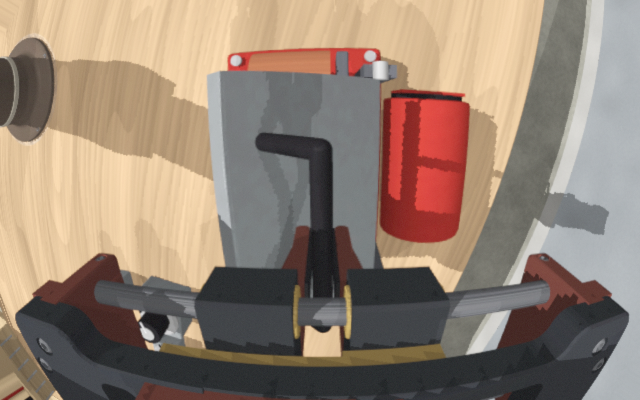

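```bash
cat >> h.py <<'E'
def guardpt(px,lat,yaw=15.,H=(.707,.006,.165)):
    e=np.array([np.cos(np.radians(yaw)),np.sin(np.radians(yaw)),0]); l=np.array([-e[1],e[0],0]); H=np.array(H)
    o,d=ray("side",px); t=(lat-(o-H)@l)/(d@l); X=o+t*d-H; return -X@e,X[2]   # front, up
E
python3 - <<'E'
from h import *
# checks on shut image (sz1): bar near end, sheet front-left corner (368,305)/4
s0=lambda x,y:(180+x/4,140+y/4); s9=lambda x,y:(180+x/2.7,60+y/2.7)
A=np.degrees(np.arctan2(*guardpt(s0(350,172),.052)[::-1]));print("bar shut",guardpt(s0(350,172),.052),A)
B=guardpt(s9(156,255),.052);print("bar now",B,np.degrees(np.arctan2(B[1],B[0]))-23.75)
C=guardpt(s0(372,290),.1);D=guardpt(s9(193,325),.1);print("corner",C,D,[np.degrees(np.arctan2(v[1],v[0])) for v in (C,D)])
C=guardpt(s0(352,235),.05);D=guardpt(s9(195,297),.05);print("leg foot",C,D,[np.degrees(np.arctan2(v[1],v[0])) for v in (C,D)])
E
```

```text
bar shut (np.float64(0.12176059907094078), np.float64(0.05194040942172298)) 23.102035496211062
bar now (np.float64(0.048272742346965956), np.float64(0.12518532558897236)) 45.16285044731852
corner (np.float64(0.15374264009291308), np.float64(0.0024362941132710925)) (np.float64(0.10488938286121371), np.float64(0.09665726303412994)) [np.float64(0.907865818757021), np.float64(42.661069026782776)]
leg foot (np.float64(0.1169974412209368), np.float64(-0.006669229621946132)) (np.float64(0.08171327285664112), np.float64(0.08239628526367307)) [np.float64(-3.2625126655471948), np.float64(45.238459616703054)]
```

```bash
python3 - <<'E'
from h import *
t=vision.capture("side")[:,:,::-1];cv2.imwrite("pics/s10.png",cv2.resize(t[110:220,200:310],None,fx=5.4,fy=5.4,interpolation=cv2.INTER_CUBIC))
print(telemetry.observe()["time_s"])
E
```

```text
17.05
```

View pics/s10.png

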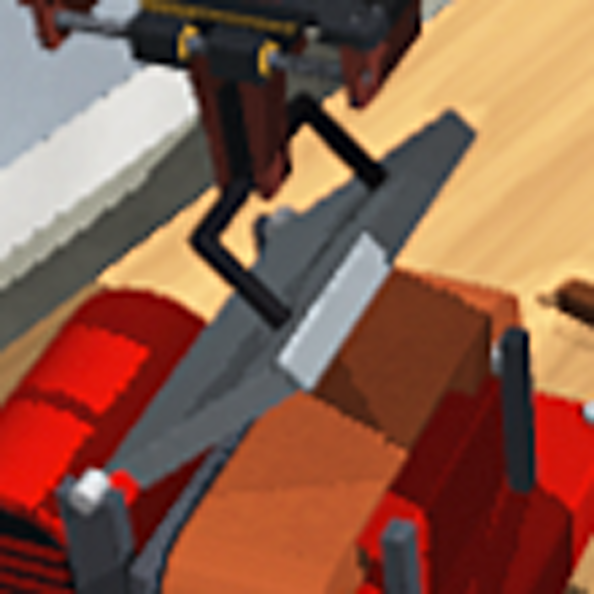

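Emit:
servo_tool(
  series=[
    {"xyz": [0.0055,0.0015,0.0015],"turn": 0},
    {"xyz": [0.0055,0.0015,0.001],"turn": 0},
    {"xyz": [0,0,0],"turn": 0},
    {"xyz": [0,0,0],"turn": 0},
    {"xyz": [0,0,0],"turn": 0},
    {"xyz": [0,0,0],"turn": 0},
    {"xyz": [0,0,0],"turn": 0},
    {"xyz": [0,0,0],"turn": 0},
  ],
)

```text
time_s: 18.05
eef_pos: [0.6706, -0.004, 0.2533]
eef_rot: [-1.921, -2.473, 0.039]
force: [-3.6, -0.6, 1.0]
finger_gap: 0.0115
```

```bash
python3 - <<'E'
from h import *
s=telemetry.observe(); d=s["eef_pos"]-[.5893,-.0258,.1732]; h=d[0]*.966+d[1]*.259
print(s["eef_pos"],s["force"],s["time_s"],d,s["finger_gap"])
R=.13657;a0=np.arctan2(55,125); print(np.degrees(np.arctan2(R*np.sin(a0)+d[2],R*np.cos(a0)-h)-a0),np.hypot(R*np.sin(a0)+d[2],R*np.cos(a0)-h))
t=vision.capture("side")[:,:,::-1];cv2.imwrite("pics/s11r.png",t);cv2.imwrite("pics/s11.png",cv2.resize(t[110:220,200:310],None,fx=5.4,fy=5.4,interpolation=cv2.INTER_CUBIC))
t=vision.capture("top")[:,:,::-1];cv2.imwrite("pics/t11.png",t)
E
```

```text
[ 0.67062402 -0.00397724  0.25329725] [-3.6311156  -0.59100384  0.95395451] 18.05 [0.08132402 0.02182276 0.08009725] 0.011463918239382163
49.44871557909471 0.14112376628547416
```

View pics/s11.png

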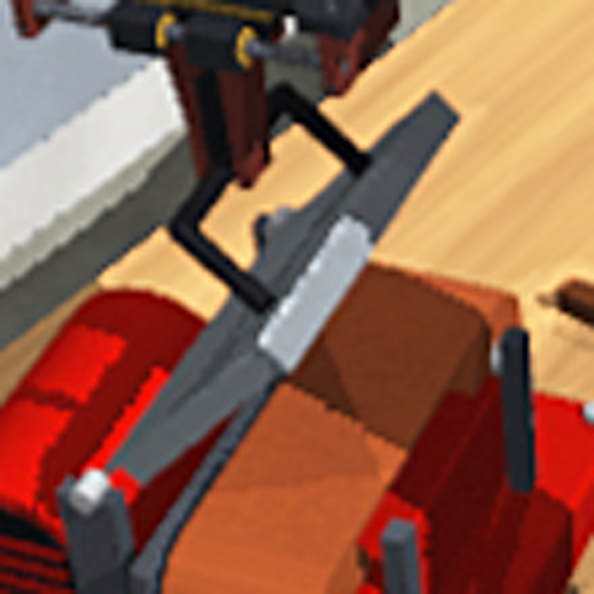

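View pics/t11.png

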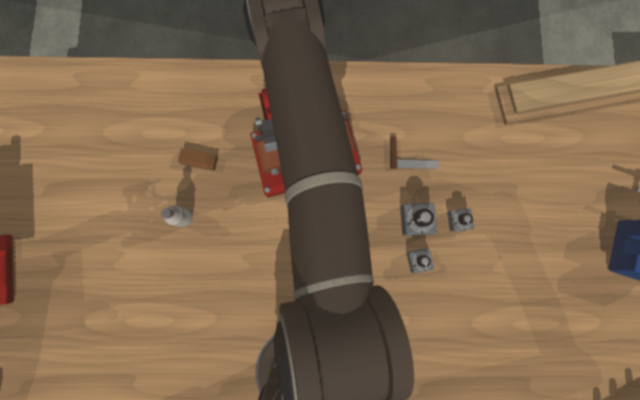

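View pics/s11r.png

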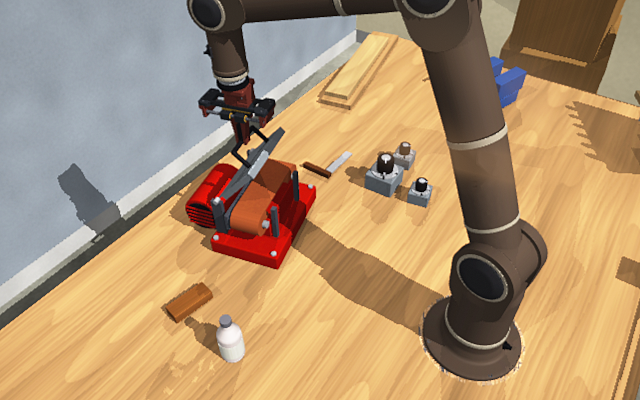

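```bash
python3 - <<'E'
from h import *
from scipy.optimize import least_squares
S=vision.get_calibration("side");T=vision.get_calibration("top")
f10=lambda x,y:np.array([200+x/5.4,110+y/5.4]); f0=lambda x,y:np.array([180+x/4,140+y/4])
def pt(v,th,f,l,u):
    yaw=v[3]; e=np.array([np.cos(yaw),np.sin(yaw),0]);L=np.array([-e[1],e[0],0])
    F=f*np.cos(th)-u*np.sin(th);U=f*np.sin(th)+u*np.cos(th)
    return np.array([v[0],v[1],v[2]])-F*e+l*L+np.array([0,0,U])
b=.052
shutS=[((.125,b,.055),f0(350,172)),((.125,-b,.055),f0(416,65))]
shutT=[((.125,b,.055),(287,157.3)),((.125,-b,.055),(329.4,147.6))]
now=[((.125,b,.055),f10(176,229)),((.125,-b,.055),f10(284,88)),((.125,b,.008),f10(268,302)),((.125,-b,.008),f10(362,166))]
mid=[((.125,b,.055),f10(199,241)),((.125,-b,.055),f10(304,103)),((.125,b,.008),f10(284,318)),((.125,-b,.008),f10(378,180))]
def f(v):
    r=[proj("side",pt(v,0,*g),S)-o for g,o in shutS]+[proj("top",pt(v,0,*g),T)-np.array(o) for g,o in shutT]
    r+=[proj("side",pt(v,v[4],*g),S)-o for g,o in now]+[proj("side",pt(v,v[5],*g),S)-o for g,o in mid]
    r+=[(v[:3]-np.array([.707,.006,.165]))/.002]
    return np.concatenate(r)
r=least_squares(f,[.707,.006,.165,.26,.87,.79],x_scale=[.01,.01,.01,.1,.1,.1]);print(r.x[:3],np.degrees(r.x[3:]),np.round(r.fun,1))
E
```

```text
[0.70696984 0.00598491 0.16557822] [14.27709097 49.10657359 44.2611259 ] [ 0.6 -0.4  0.4  1.5  0.7 -0.6 -1.5 -0.3  1.6 -0.4  0.1  2.  -1.1 -1.2
 -0.9 -0.2  1.5 -0.5  0.3  1.2 -0.8 -1.4 -0.8 -0.1 -0.  -0.   0.3]
```

The image fit gives 49.1° and the kinematics 49.4°. The bystanders and the collar look unchanged. One small nudge and a hold check, then I'll hand in.

Emit:
servo_tool(
  series=[
    {"xyz": [0.002,0.0005,0.0005],"turn": 0},
    {"xyz": [0,0,0],"turn": 0},
    {"xyz": [0,0,0],"turn": 0},
    {"xyz": [0,0,0],"turn": 0},
    {"xyz": [0,0,0],"turn": 0},
    {"xyz": [0,0,0],"turn": 0},
    {"xyz": [0,0,0],"turn": 0},
    {"xyz": [0,0,0],"turn": 0},
  ],
)

```text
time_s: 19.15
eef_pos: [0.6725, -0.0035, 0.254]
eef_rot: [-1.921, -2.472, 0.04]
force: [-3.4, -1.3, 2.4]
finger_gap: 0.0112
```

```bash
python3 - <<'E'
from h import *
s=telemetry.observe(); print(s["eef_pos"],s["force"],s["finger_gap"],s["time_s"],np.abs(s["joint_velocities"]).max())
t=vision.capture("side")[:,:,::-1]
a=cv2.imread("pics/side0.png")
for n,(x0,x1,y0,y1) in dict(glue=(205,255,305,370),offcut=(155,220,275,325),square=(300,355,148,182)).items():
    print(n,cv2.phaseCorrelate(*[cv2.cvtColor(i[y0:y1,x0:x1],cv2.COLOR_BGR2GRAY).astype(float) for i in (a,np.ascontiguousarray(t))]))
cv2.imwrite("pics/s12.png",cv2.resize(t[110:220,200:440],None,fx=3.3,fy=3.3,interpolation=cv2.INTER_CUBIC))
E
```

```text
[ 0.67253319 -0.00349918  0.25396853] [-3.37404655 -1.25790281  2.41141299] 0.01123731468108138 19.15 0.001308442595530384
glue ((-0.042742083525535435, 0.003056690564250175), 0.8833709454369578)
offcut ((0.002988637989339793, 0.025439619245201328), 0.9374364212933238)
square ((-0.2126811742282797, 0.023083844590264135), 0.9664969167322738)
```

View pics/s12.png

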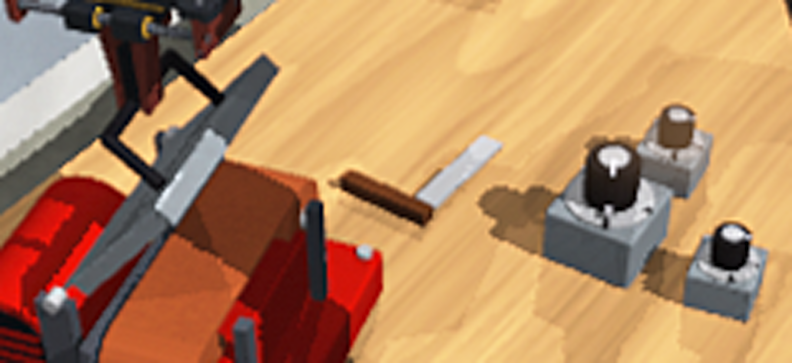

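The guard is held still at about 50°, the pointer is at the tick and the bystanders haven't moved. Handing in.

```bash
python3 -c "
from station import workorder; print(workorder.finish_job())"
```

```text
the job is handed in; nothing more can be done
None
```

I turned the largest isolator's collar clockwise about 60° to the locked tick. Then I gripped the sander's handle and lifted the guard to about 50°. I handed the job in at about 19 s, still holding the guard; no verdict was reported.

**Last checks**
- **Collar:** three readings put the pointer 1–4° from the tick, inside the 8° allowed. The final side view shows it still there.
- **Guard:** the image fit gave 49.1° and the arm's position 49.4°, before a last nudge of about 2 mm (just under 1°). The arm was still, with the handle in the grip (gap 11.2 mm).
- **Glue bottle, offcut and try square:** each shifted less than 0.3 pixel in the side view compared with the start.

**What disagreed:** the real fingertips sit about 30 mm short of the reported TCP. Because of that, my first attempt to grip the collar closed on nothing and the fingers came to rest on its top. The pictures showed the offset, and I corrected for it in both grasps.

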